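# Fit the grinder's battery, latch it, and hold the lid at the pulse mark

## Task

Get the cordless spice grinder running in pulse: drop the blue battery pack fully home into the dock's pocket, then swing the latch with the red knob fully shut over it. Then set the lid on the grinder cup with its two tabs down through the notches, and twist it clockwise (seen from above) against its spring to the orange half-way mark, well short of the red mark where it would click into lock. Finish while still gripping the lid and holding it turned there, and leave the other things on the worktop alone.

Things in the scene. Friction and masses are not known exactly. Their poses are not given: they have to be found in the camera images.
- grinder: grey cordless spice grinder, fixed at the left of the worktop, 231 mm long (x) by 104 wide (y), z up; origin on the worktop under its middle. Round lid cup (104 mm wide at its foot, 86 at its top, height 90) centred at x = -52 mm, black battery dock (88 by 76 mm, height 40) centred at x = +52 mm, latch post (20 mm thick) at x = +112 mm
- pocket (a point): centre of the floor of the dock's rectangular pocket: 66 mm long (grinder x) by 42 mm wide (grinder y), 20 mm deep, chamfered mouth 40 mm above the worktop; axes as the grinder's
- pack_mid (a point): centre of the blue battery pack, a loose upright block 60 mm long (its x) by 36 wide (its y) by 60 high, 0.09 to 0.18 kg, at right on the worktop. Goes upright into the pocket, long side along grinder x, either way round; fully home this point is 30 mm above the pocket floor, and the pack stands 40 mm out of the dock, its top 80 mm above the worktop
- latch (a joint): angle (rad) of the flat steel latch arm, which swings level about the post at the grinder's +x end: 0 = shut, pointing along grinder -x over the pack, 3 mm above its top; grows as it swings aside towards grinder +y (1.57 = along +y, 1.9 = stop). Stays where it is left; the knob needs about 1 N. Starts open, 1.2 to 1.75
- latch_hinge (a point): point on the latch's upright axis, at the arm's mid-height, 86 mm above the worktop; axes as the grinder's
- latch_knob (a point): on the round red upright knob at the end of the latch arm, 48 mm from the latch axis: 14 mm across, 28 high, from 89 to 117 mm above the worktop; this point is 7 mm below its top
- lid_grip (a point): on the loose lid's axis in its bar grip, 47 mm above the lid's underside; lid axes, z up. The bar is 52 mm long (lid x), 16 wide (lid y), from 25 to 60 mm above the underside; grip it there. The lid starts at right on the worktop, grip up. Lid home on the cup: this point is 29 mm above collar, lid x along grinder x (either way round)
- collar (a point): centre of the cup's mouth, on its top face 90 mm above the worktop; axes as the grinder's. Bore 56 mm; the 5 mm steel lip has two notches, at grinder +x and -x (about 17 mm wide at the bore, widening outward), with white marks below them on the cup wall. Clockwise from each white mark come an orange mark at 0.68 rad and a red one at 1.28
- drive_ring (a joint): turn (rad) of the sprung ring under the lip, pushed clockwise by the lid's tabs: 0 = rest; the lid turns freely about 0.08 before it takes the ring along. 0.6 = half-way (lid's white ticks at the orange marks), 1.2 = stop at the red marks; past 1.05 the lid counts as locked. A spring (0.07 N m at half-way) turns ring and lid back if let go
- bin_rim (a point): obstacle: centre of the top of the big fixed blue bin between grinder and parts, 285 mm across and 285 mm high; lift parts over it or pass before it
- tin_tuna: bystander: flat tuna tin, 86 mm across, 40 high, back right; origin under its middle
- vial: bystander: small brown dropper bottle, 33 mm across, 102 high, back right; origin under its middle
- salt_shaker: bystander: salt shaker, 44 mm across, 90 high, at right; origin under its middle
- garlic_a: bystander: garlic bulb, about 60 mm, at the front edge before the big blue bin; origin under its middle
- spice_red: bystander: spice jar with red cap, 45 mm across, 106 high, left; origin under its middle
- lid: the lid, 0.09 kg, origin at the centre of its underside. Black flange 84 mm across, 18 to 25 mm above the underside; under it a plug 50 mm across (underside 42, tapered over 6 mm) with two 11 mm wide tabs along lid +x and -x, reaching 32 mm from the axis, 5 to 11 mm above the underside. White ticks on the flange lie over the tabs. Home, the flange lies on the cup's lip

How it is judged:
By the outcome, as a careful person would: the job done as asked, in the order asked, and still so for the second after the job is handed in, while the arm keeps its last pose, push and grip.
It also fails if it takes over 72 s, if anything falls off the work surface, if the arm or the gripper's body presses on something with over 40 N, if the wrist force passes 120 N, or if a joint passes its speed limit or range.

## Robot

A 6-joint arm with a two-finger parallel gripper is mounted at the origin on a cart in front of the work surface, level with it; the furniture and walls round the work are solid. World frame = base frame: x ahead of the robot, y to its left, z up, the work surface at z = 0. Lengths are in mm, angles in rad, forces in N, time in s.
With the tool pointing down it reaches from about 325 to 850 mm from the base axis. Payload 15.5 kg.
Tool frame: the origin (TCP) lies between the finger pads; the fingertips stand manip.nose_length ahead of it and the grasp point (between the pads) lies 3 mm ahead of it (manip.nose_length is the distance from the TCP to the fingertips, in mm); x points along the fingers, z is the direction in which the jaws open and shut, and the axes are right-handed (so a half turn about x gives the same grasp; the last joint's range is limited). The gripper opens to 91 mm and grips with 3 to 60 N. Pads are 32 mm wide; open, the fingers measure 118 mm over their backs; the gripper's body (76 mm by 178 mm) begins 60 mm behind the grasp point.
Start: joints at [-0.096, 0.494, 1.345, -0, 1.302, -0.096], TCP at [625.001, 0.003, 235.915] pointing down, gripper open.
Joint ranges: [-2.91, 2.91], [-0.82, 2.16], [0.22, 2.67], [-1.22, 4.37], [0.12, 2.79], [-3.08, 3.08]. Speed limits (rad/s): [1.89, 1.89, 2.57, 3.01, 3.01, 3.01].

## Interface

Orientations are given as a unit quaternion [x, y, z, w].
In Python, from station import manip, imaging gives the robot as it stands. The module is installed in compiled form; this text tells all that it offers.
- The arm moves only by the shell command python3 -m crank 'ROWS' [FORCE]. ROWS is JSON, a list of rows, each a list of 3 entries, a list of its own where there are three numbers: the opening, from 0 (shut) to 1 (fully open), then the shift along the world's x, y, z as a fraction of full scale, then the turn about the world's z as a fraction of full scale. In form: [[grip, [dx, dy, dz], yaw], ...]. A call has 1 to 8 rows; each row is the pose to reach, as a shift and turn from the pose commanded when the call began; what a row does not reach only later rows make up. Full scale, the value 1, is 20 cm for a shift and pi/4 rad for a turn. A row lasts 1/12 s, in which the tool goes at most 41.7 mm and 7.16 degrees, less where a joint would pass 70% of its speed; a pose out of reach is approached as far as the arm can. A call with a number of a shift or a turn outside -1 to 1 is refused whole. A call with a gripper value outside its range is refused whole. The fingers move at their own pace and stop on an object; FORCE is the grip in N (left out, the last holds). Time passes only in rows, so rows that repeat a pose let the fingers close. It gives the time, the measured TCP pose, the force and the opening at its end, in the units of the state.
- manip.get_obs(): the state, without advancing time (a new reading comes with each control period).
- imaging.snapshot(name): name is "scene" or "side" or "wrist"; returns a dict with "frame" (420x560x3 uint8, red, green, blue), "range_z" (420x560 float32, mm along the optical axis (not along the pixel's ray), 0 where there is no reading), "intrinsics" (3x3 intrinsics, pixels), "k1" (the pictures are not rectified: a ray, as slopes to the right and down, at radius r is drawn at 1 + k1 r^2 times it, then the intrinsics apply), "extrinsics" (4x4, takes a point from world to camera coordinates). Camera axes: x right, y down, z forward; pixel columns grow to the right and rows downward; lengths in mm; the calibration is good to about 2 mm. A picture is of the moment at which its call begins.
- manip.sign_off(): hands the job in, once; it reports no verdict.
The state is a dict: "clock": time; "joints": joint angles; "qd": joint speeds; "joint_torque": joint torques, N m; "position": TCP position; "tcp_rot": TCP orientation; "ft_force": force on the tool from outside, world axes, zero at the start; "wrist_torque": the same for the moment, N m; "width": finger opening in mm.
Only numpy, scipy, OpenCV 4.12 (cv2) and the standard library are available. Lean on these libraries where they do the work, as an engineer would, in place of code of your own. Each camera call takes 0.05 s, during which the arm holds its last target.

## Working session

There is one attempt and no reset: what is moved stays moved. The work goes in short steps, Python scripts to look and compute and a shell command to move; the robot and the scene stay as the last step left them, time stands still between calls to the robot, and variables do not carry over. Pictures are saved under pics/ and viewed, and the job is handed in when it is done.

```bash
mkdir -p pics; ls; cat > h.py <<'E'
import numpy as np, cv2
from station import manip, imaging
def snap(n,f):
    s=imaging.snapshot(n); cv2.imwrite('pics/'+f+'.png',cv2.cvtColor(s['frame'],cv2.COLOR_RGB2BGR)); np.savez('pics/'+f+'.npz',**{k:np.array(v) for k,v in s.items()}); return s
def load(f): return dict(np.load('pics/'+f+'.npz'))
def pts(s):
    K=s['intrinsics'];E=s['extrinsics'];k=float(s['k1']);h,w=s['range_z'].shape
    u,v=np.meshgrid(np.arange(w),np.arange(h))
    xd=(u-K[0,2])/K[0,0]; yd=(v-K[1,2])/K[1,1]
    x,y=xd.copy(),yd.copy()
    for _ in range(20):
        r=1+k*(x*x+y*y); x=xd/r;y=yd/r
    z=s['range_z']; P=np.stack([x*z,y*z,z],-1)
    W=(P-E[:3,3])@E[:3,:3]
    W[z<=0]=np.nan
    return W
def rayz(s,u,v,zw):
    K=s['intrinsics'];E=s['extrinsics'];k=float(s['k1'])
    xd=(u-K[0,2])/K[0,0]; yd=(v-K[1,2])/K[1,1];x,y=xd,yd
    for _ in range(20):
        r=1+k*(x*x+y*y); x=xd/r;y=yd/r
    d=np.array([x,y,1])@E[:3,:3]; c=-E[:3,:3].T@E[:3,3]
    return c+d*(zw-c[2])/d[2]
def proj(s,p):
    K=s['intrinsics'];E=s['extrinsics'];k=float(s['k1'])
    q=E[:3,:3]@np.array(p)+E[:3,3]; x,y=q[0]/q[2],q[1]/q[2]; r=1+k*(x*x+y*y)
    return K[0,0]*x*r+K[0,2],K[1,1]*y*r+K[1,2]
E
python3 - <<'E'
from h import *
print(manip.get_obs(), manip.nose_length)
for n in ['scene','side','wrist']:
    s=snap(n,n+'0'); print(n,s['intrinsics'],s['k1'],s['extrinsics'])
E
```

```text
pics
{'clock': 0.0, 'joints': array([-9.54688990e-02,  4.94206261e-01,  1.34611710e+00, -2.79296318e-05,
        1.30248784e+00, -9.55024811e-02]), 'qd': array([ 0.00103677,  0.00127899,  0.00010446,  0.00054498,  0.0015085 ,
       -0.00085077]), 'joint_torque': array([-1.07322368e-03, -8.78814626e+01, -3.81857479e+01,  7.05250050e-02,
        5.33505273e-02, -1.50444166e-04]), 'position': array([6.24656062e+02, 4.66287486e-02, 2.35328649e+02]), 'tcp_rot': array([1.71017867e-05, 7.07536416e-01, 4.60950788e-05, 7.06676883e-01]), 'ft_force': array([-0.35211021, -0.15693799,  0.2834937 ]), 'wrist_torque': array([ 0.02879066, -0.00058881, -0.01372448]), 'width': 91.19138866081579} 22.0
scene [[433.09669627   0.         281.06628936]
 [  0.         433.09669627 206.42526203]
 [  0.           0.           1.        ]] -0.032315695208204556 [[ 7.24445271e-01 -6.89332079e-01 -5.78169800e-04 -3.51594755e+02]
 [-4.65816594e-01 -4.88925752e-01 -7.37540853e-01  3.87322275e+02]
 [ 5.08127887e-01  5.34577304e-01 -6.75302270e-01  1.33987803e+03]
 [ 0.00000000e+00  0.00000000e+00  0.00000000e+00  1
[... 161 characters left out ...]
48555965 [[ 8.53709600e-01 -5.20729211e-01  4.58332160e-03 -4.13784947e+02]
 [-3.10738531e-01 -5.16463593e-01 -7.97939172e-01  2.96248595e+02]
 [ 4.17877354e-01  6.79784117e-01 -6.02720558e-01  1.47858958e+03]
 [ 0.00000000e+00  0.00000000e+00  0.00000000e+00  1.00000000e+00]]
wrist [[378.77182863   0.         277.95513942]
 [  0.         378.77182863 207.11531489]
 [  0.           0.           1.        ]] -0.03819089694713467 [[ 9.99999725e-01 -3.37394089e-04 -6.59687630e-04 -6.24269625e+02]
 [-1.66465133e-04 -9.69853716e-01  2.43687794e-01 -2.85256514e+01]
 [-7.22019321e-04 -2.43687618e-01 -9.69853506e-01  3.89454413e+02]
 [ 0.00000000e+00  0.00000000e+00  0.00000000e+00  1.00000000e+00]]
```

View pics/scene0.png

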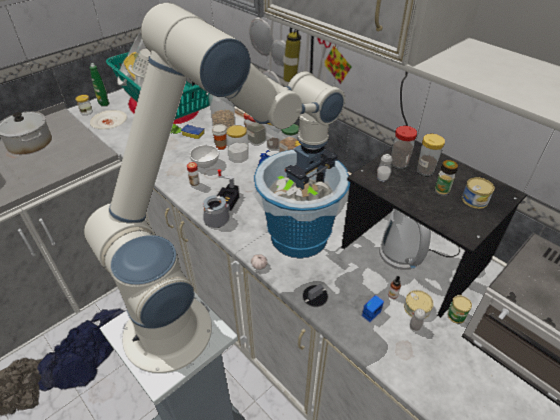

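View pics/side0.png

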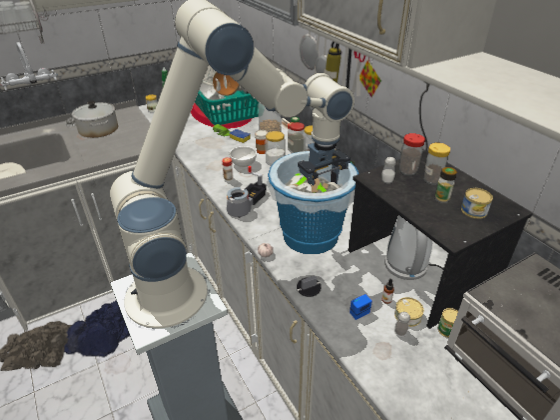

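View pics/wrist0.png

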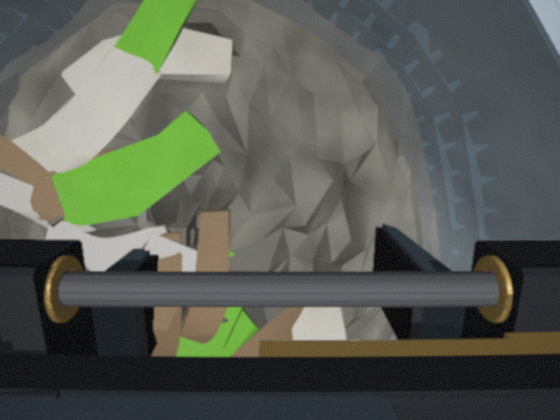

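```bash
python3 - <<'E'
from h import *
S={n:load(n+'0') for n in ['scene','side']}
W={n:pts(S[n]) for n in S}
for n,L in [('scene',dict(pack=(373,304),lid=(316,294),cup=(215,203),knob=(231,183),dock=(228,197),bin=(301,180),garlic=(260,262),vial=(394,290),tin=(418,300),shaker=(418,318))),('side',dict(pack=(361,303),lid=(309,285),cup=(238,198),dock=(257,190),garlic=(265,250)))]:
    for k,(u,v) in L.items(): print(n,k,W[n][v,u].round(0))
for n in S:
    s=S[n];w=W[n];f=s['frame'].astype(int)
    hsv=cv2.cvtColor(s['frame'],cv2.COLOR_RGB2HSV)
    m=(hsv[...,0]>105)&(hsv[...,0]<125)&(hsv[...,1]>180)&(w[...,1]<-100)&(w[...,2]<120)&(w[...,0]<800)
    p=w[m]; t=p[p[:,2]>55]; print(n,'pack',len(p),len(t),t.min(0).round(),t.max(0).round(),t.mean(0).round(), cv2.minAreaRect(t[:,:2].astype(np.float32)))
    for a,b in [((200,170),(250,235))] if n=='scene' else [((225,165),(275,220))]:
        c=s['frame'][a[1]:b[1],a[0]:b[0]]; cv2.imwrite(f'pics/{n}_g.png',cv2.cvtColor(cv2.resize(c,None,fx=10,fy=10,interpolation=cv2.INTER_CUBIC),cv2.COLOR_RGB2BGR))
    a,b=((295,270),(395,330)) if n=='scene' else ((290,260),(390,320))
    c=s['frame'][a[1]:b[1],a[0]:b[0]]; cv2.imwrite(f'pics/{n}_p.png',cv2.cvtColor(cv2.resize(c,None,fx=8,fy=8,interpolation=cv2.INTER_CUBIC),cv2.COLOR_RGB2BGR))
E
```

```text
scene pack [ 503. -396.   58.]
scene lid [ 414. -238.   38.]
scene cup [426. 308.  70.]
scene knob [551. 366.  65.]
scene dock [517. 349.  20.]
scene bin [537. -38. 324.]
scene garlic [367. -20.  48.]
scene vial [ 601. -407.   50.]
scene tin [ 634. -480.   36.]
scene shaker [ 551. -526.   73.]
side pack [ 505. -406.   59.]
side lid [ 418. -243.   39.]
side cup [408. 263.  86.]
side dock [542. 356.  22.]
side garlic [375. -18.  39.]
scene pack 293 171 [ 473. -559.   55.] [ 781. -380.   98.] [ 507. -400.   59.] ((632.7977905273438, -464.783935546875), (87.11190032958984, 350.2116394042969), 56.482112884521484)
side pack 304 146 [ 481. -418.   55.] [ 539. -382.   67.] [ 510. -402.   60.] ((510.3150634765625, -400.020263671875), (57.441917419433594, 34.663177490234375), 1.6657899618148804)
```

View pics/scene_g.png

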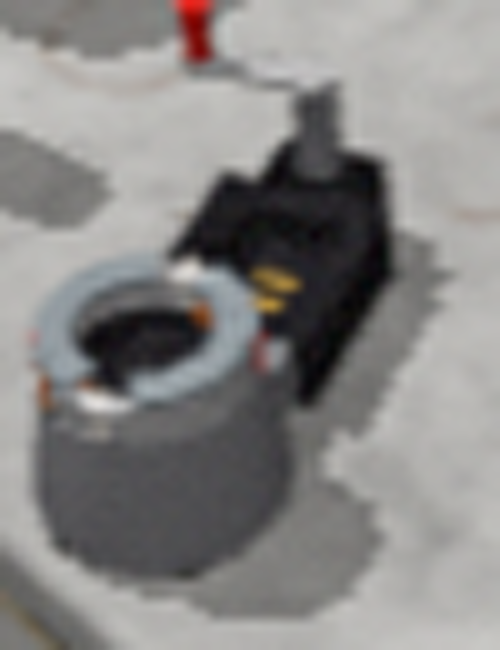

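View pics/side_g.png

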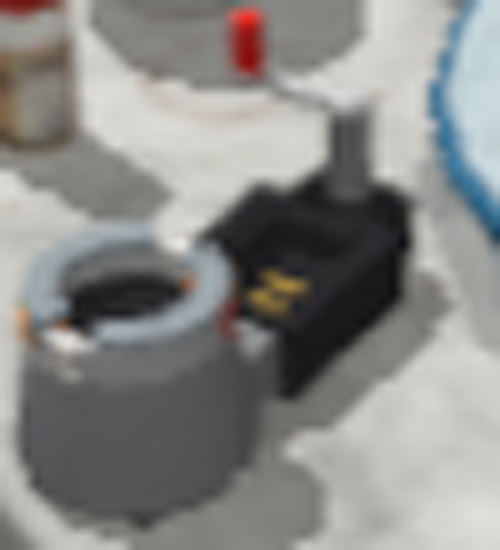

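View pics/scene_p.png

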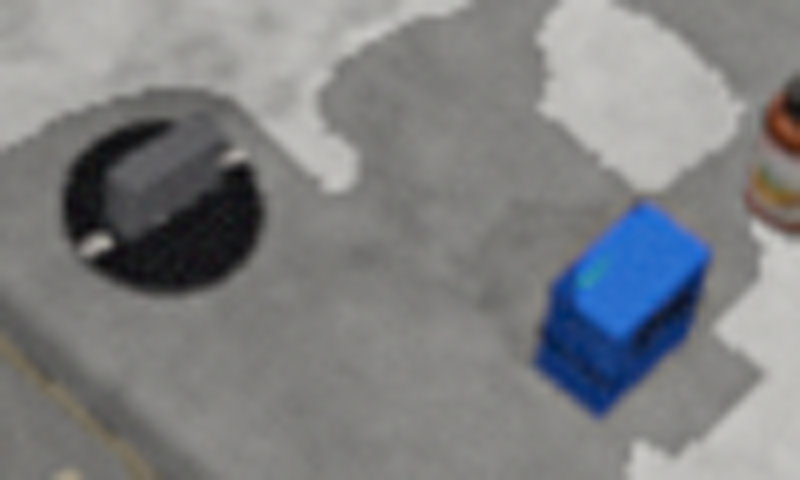

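View pics/side_p.png

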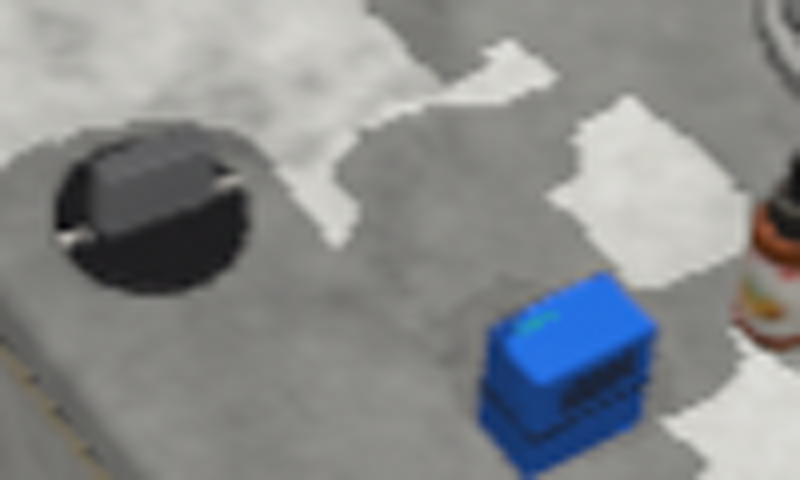

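```bash
python3 -m crank '[[1,[0,0,0.25],0],[1,[0,0,0.45],0],[1,[0,0,0.65],0],[1,[-0.1,-0.2,0.85],-0.15],[1,[-0.2,-0.4,0.85],-0.3],[1,[-0.3,-0.6,0.85],-0.45],[1,[-0.4,-0.8,0.85],-0.6],[1,[-0.5,-1,0.85],-0.75]]'; python3 -m crank '[[1,[0,-0.2,0],-0.15],[1,[0,-0.4,0],-0.3],[1,[0,-0.6,0],-0.45],[1,[0,-0.8,0],-0.6],[1,[0,-0.95,-0.15],-0.75],[1,[0,-0.95,-0.35],-0.9],[1,[0,-0.95,-0.5],-1],[1,[0,-0.95,-0.5],-1]]'
python3 - <<'E'
from h import *
s=snap('wrist','w1');o=manip.get_obs();print(o['position'],o['joints'],o['tcp_rot'],o['clock'])
E
```

```text
clock: 0.82
position: [536.9, -175.3, 406.0]
tcp_rot: [0.207, 0.676, -0.207, 0.676]
ft_force: [0.8, -0.8, 0.2]
width: 91.0
clock: 1.48
position: [535.5, -362.9, 298.9]
tcp_rot: [0.45, 0.549, -0.45, 0.542]
ft_force: [-0.1, 0.5, -1.1]
width: 91.1
[ 536.71894215 -363.27669445  302.93575149] [-6.87133557e-01  4.79593530e-01  1.18256536e+00  4.92752468e-05
  1.48566297e+00  6.86298865e-01] [ 0.44832379  0.5490271  -0.44828725  0.54462241] 1.5333
```

View pics/w1.png

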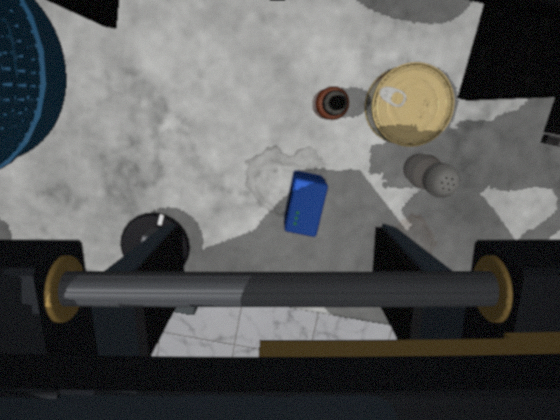

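```bash
cat >> h.py <<'E'
def pack(s):
    w=pts(s);hsv=cv2.cvtColor(s['frame'],cv2.COLOR_RGB2HSV)
    m=(hsv[...,0]>105)&(hsv[...,0]<125)&(hsv[...,1]>150)&(hsv[...,2]>100)
    n,l,st,c=cv2.connectedComponentsWithStats(m.astype(np.uint8))
    out=[]
    for i in range(1,n):
        if st[i,4]<200: continue
        p=w[l==i]; p=p[~np.isnan(p[:,2])]
        zt=np.percentile(p[:,2],90); t=p[abs(p[:,2]-zt)<4]
        r=cv2.minAreaRect(t[:,:2].astype(np.float32)); out.append((len(t),round(zt,1),np.round(r[0],1),np.round(r[1],1),round(r[2],1)))
    return out
E
python3 - <<'E'
from h import *
s=load('w1'); print(pack(s))
w=pts(s)
for u,v in [(160,222),(165,222),(170,222),(161,217),(335,103),(436,180)]: print(u,v,w[v,u].round(1))
m=(w[...,2]>50)&(w[...,2]<68)&(w[...,1]>-330)&(w[...,0]<560)&(w[...,0]>300)&(w[...,1]<-150)
p=w[m]
if len(p): print(len(p),cv2.minAreaRect(p[:,:2].astype(np.float32)))
E
```

```text
[(1606, np.float64(61.1), array([ 509.7, -396.2]), array([34.5, 57.8]), 89.6)]
160 222 [ 452.3 -237.9   26.6]
165 222 [ 453.  -243.4   25.3]
170 222 [ 453.7 -248.8   23.9]
161 217 [ 457.5 -237.5   23.3]
335 103 [ 618.3 -398.1   99.9]
436 180 [ 567.8 -511.5   88.3]
37 ((443.27294921875, -230.3389892578125), (4.231919288635254, 10.215215682983398), 46.43986892700195)
```

```bash
python3 -m crank '[[1,[-0.1,-0.1,0],-0.15],[1,[-0.13,-0.16,-0.2],-0.25],[1,[-0.13,-0.16,-0.4],-0.25],[1,[-0.13,-0.16,-0.6],-0.25],[1,[-0.13,-0.16,-0.75],-0.25],[1,[-0.13,-0.16,-0.75],-0.25],[1,[-0.13,-0.16,-0.75],-0.25]]'
python3 - <<'E'
from h import *
s=snap('wrist','w2');o=manip.get_obs();print(o['position'],o['tcp_rot'],o['clock']);print(pack(s))
E
```

```text
clock: 2.12
position: [512.7, -396.3, 157.2]
tcp_rot: [0.499, 0.501, -0.499, 0.501]
ft_force: [0.3, 0.6, 0.1]
width: 91.0
[ 513.43377881 -396.89404482  158.62216086] [ 0.49947645  0.49941782 -0.49939806  0.5017038 ] 2.1667
[(3974, np.float64(60.9), array([ 509.8, -397.2]), array([34.2, 58.2]), 89.6)]
```

View pics/w2.png

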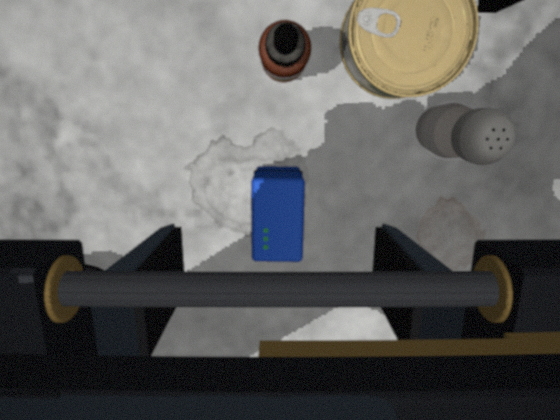

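```bash
python3 -m crank '[[1,[-0.015,0,-0.2],0],[1,[-0.015,0,-0.4],0],[1,[-0.015,0,-0.55],0],[1,[-0.015,0,-0.55],0],[0.2,[-0.015,0,-0.55],0],[0.2,[-0.015,0,-0.55],0],[0.2,[-0.015,0,-0.55],0],[0.2,[-0.015,0,-0.55],0]]' 30; python3 -m crank '[[0.2,[0,0,0],0],[0.2,[0,0,0],0]]'
```

```text
clock: 2.83
position: [510.2, -397.1, 48.3]
tcp_rot: [0.5, 0.499, -0.5, 0.501]
ft_force: [-0.0, 0.7, 0.4]
width: 67.5
clock: 3.0
position: [509.4, -396.4, 46.7]
tcp_rot: [0.5, 0.5, -0.5, 0.501]
ft_force: [-0.7, 1.2, -0.5]
width: 54.2
```

```bash
python3 -m crank '[[0.2,[0,0,0],0],[0.2,[0,0,0],0],[0.2,[0,0,0],0],[0.2,[0,0,0],0],[0.2,[0,0,0],0]]'; python3 -m crank '[[0.2,[0,0,0.2],0],[0.2,[0,0,0.4],0],[0.2,[0,0,0.6],0],[0.2,[0,0,0.8],0],[0.2,[0,0,1],0],[0.2,[0,0,1],0]]';  python3 -m crank '[[0.2,[0,0.1,0.2],0],[0.2,[0,0.2,0.4],0],[0.2,[0,0.3,0.6],0],[0.2,[0,0.4,0.8],0],[0.2,[0,0.5,0.8],0],[0.2,[0,0.7,0.8],0.1],[0.2,[0,0.9,0.8],0.2],[0.2,[0,1,0.8],0.3]]'
```

```text
clock: 3.42
position: [509.0, -396.0, 45.7]
tcp_rot: [0.5, 0.5, -0.5, 0.5]
ft_force: [-1.3, 0.8, 3.4]
width: 36.1
clock: 3.92
position: [511.3, -398.0, 253.8]
tcp_rot: [0.5, 0.496, -0.5, 0.504]
ft_force: [0.1, -1.3, -0.5]
width: 36.0
clock: 4.58
position: [508.5, -192.5, 405.7]
tcp_rot: [0.437, 0.557, -0.436, 0.556]
ft_force: [0.8, 0.0, -1.2]
width: 35.8
```

```bash
python3 -m crank '[[0.2,[0,0.2,0],0.1],[0.2,[0,0.4,0],0.2],[0.2,[0,0.6,0],0.25],[0.2,[0,0.8,0],0.25],[0.2,[0,1,0],0.25],[0.2,[0,1,0],0.25]]'; python3 -m crank '[[0.2,[-0.04,0.2,0],0],[0.2,[-0.08,0.4,0],0],[0.2,[-0.12,0.6,0],0],[0.2,[-0.2,0.8,0],0],[0.2,[-0.25,1,0],0],[0.2,[-0.25,1,0],0],[0.2,[-0.25,1,0],0]]'
python3 - <<'E'
from h import *
s=snap('wrist','w3');s=snap('scene','s3');o=manip.get_obs();print(o['position'],o['tcp_rot'],o['clock'],o['joints'])
E
```

```text
clock: 5.08
position: [508.3, 9.9, 405.4]
tcp_rot: [0.38, 0.597, -0.379, 0.596]
ft_force: [0.3, 0.7, -1.9]
width: 35.9
clock: 5.67
position: [458.1, 205.9, 405.2]
tcp_rot: [0.38, 0.596, -0.38, 0.596]
ft_force: [0.6, -0.8, -1.3]
width: 35.7
[458.99958026 203.71034903 405.30465338] [ 0.38088396  0.59565542 -0.38128491  0.59560377] 5.7667 [ 2.98939217e-01  1.87446702e-01  1.35505912e+00 -3.10845272e-04
  1.59956674e+00  1.43727441e+00]
```

View pics/w3.png

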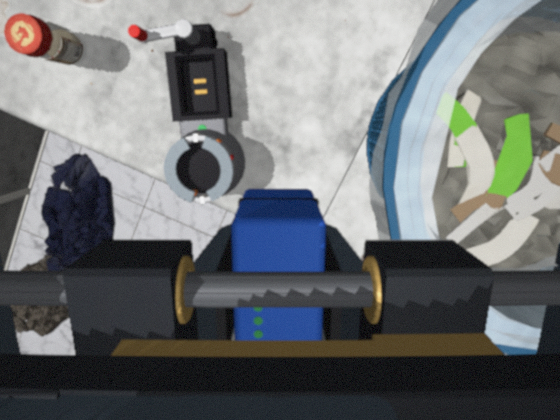

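```bash
cat >> h.py <<'E'
from scipy.optimize import least_squares
def grinder(s,box):
    w=pts(s);u0,v0,u1,v1=box
    m=np.zeros(w.shape[:2],bool);m[v0:v1,u0:u1]=1
    out={}
    # ring: points at lip height
    k=m&(abs(w[...,2]-90)<4); hsv=cv2.cvtColor(s['frame'],cv2.COLOR_RGB2HSV)
    n,l,st,c=cv2.connectedComponentsWithStats(k.astype(np.uint8),connectivity=8)
    i=1+np.argmax(st[1:,4]); ring=w[l==i]
    c0=np.mean(ring[:,:2],0)
    for _ in range(5):
        # centre by outer/inner robust: per-angle min and max radius
        d=ring[:,:2]-c0; a=np.arctan2(d[:,1],d[:,0]);r=np.hypot(*d.T)
        P=[];Q=[]
        for b in np.arange(-np.pi,np.pi,np.pi/12):
            q=(a>=b)&(a<b+np.pi/12)
            if q.sum()<4: continue
            P.append(ring[q][np.argmax(r[q]),:2]);Q.append(ring[q][np.argmin(r[q]),:2])
        P=np.array(P);Q=np.array(Q)
        f=least_squares(lambda x:np.r_[np.hypot(*(P-x[:2]).T)-x[2]],[*c0,43],loss='soft_l1').x
        g=least_squares(lambda x:np.r_[np.hypot(*(Q-x[:2]).T)-x[2]],[*c0,28],loss='soft_l1').x
        c0=(f[:2]+g[:2])/2
    out['outer']=f.round(1);out['inner']=g.round(1);out['z']=ring[:,2].mean().round(1)
    k=m&(abs(w[...,2]-40)<4)&(hsv[...,2]<90)
    n,l,st,c=cv2.connectedComponentsWithStats(k.astype(np.uint8),connectivity=8)
    i=1+np.argmax(st[1:,4]); d=w[l==i]
    out['dock']=cv2.minAreaRect(d[:,:2].astype(np.float32)); out['dockn']=len(d)
    return out
E
python3 - <<'E'
from h import *
s=load('w3'); print(grinder(s,(120,10,260,215)))
w=pts(s)
for n,(u,v) in dict(knob=(134,31),post=(183,28),notchA=(196,137),notchB=(202,200)).items(): print(n,w[v,u].round(1))
print(rayz(s,134,31,117),rayz(s,183,28,88),rayz(s,196,137,90),rayz(s,202,200,90))
a=cv2.resize(s['frame'][10:215,110:270],None,fx=3.5,fy=2.9*1,interpolation=cv2.INTER_CUBIC);cv2.imwrite('pics/w3c.png',cv2.cvtColor(a,cv2.COLOR_RGB2BGR))
E
```

```text
{'outer': array([415.4, 293.6,  42.9]), 'inner': array([415.3, 293.7,  28.1]), 'z': np.float64(89.9), 'dock': ((519.5536499023438, 349.3634948730469), (118.77716064453125, 75.45558166503906), 28.365503311157227), 'dockn': 2767}
knob [532.4 410.9 116.1]
post [559.5 371.7  88.3]
notchA [451.  311.8  85.8]
notchB [380.4 275.3  84.3]
[532.32857061 410.50512989 117.        ] [559.51076978 371.8042956   88.        ] [451.57241364 311.05738247  90.        ] [382.1058054  274.78784359  90.        ]
```

View pics/w3c.png

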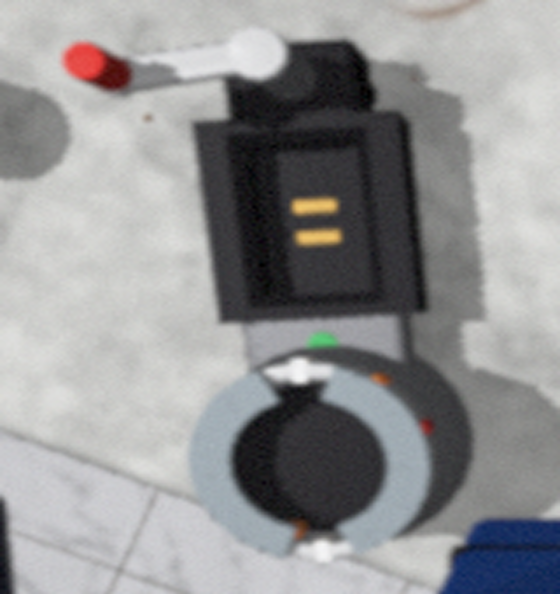

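```bash
python3 -m crank '[[0.2,[0.05,0.17,0],0.04],[0.2,[0.1,0.34,0],0.08],[0.2,[0.17,0.5,0],0.08],[0.2,[0.24,0.69,0],0.08],[0.2,[0.24,0.69,-0.2],0.08],[0.2,[0.24,0.69,-0.4],0.08],[0.2,[0.24,0.69,-0.6],0.08],[0.2,[0.24,0.69,-0.8],0.08]]';python3 -m crank '[[0.2,[0,0,-0.2],0],[0.2,[0,0,-0.4],0],[0.2,[0,0,-0.55],0],[0.2,[0,0,-0.55],0],[0.2,[0,0,-0.55],0]]'
python3 - <<'E'
from h import *
s=snap('wrist','w4');s=snap('scene','s4');o=manip.get_obs();print(o['position'],o['tcp_rot'],o['clock'],o['joints'],o['ft_force'])
E
```

```text
clock: 6.43
position: [507.7, 340.5, 243.7]
tcp_rot: [0.363, 0.607, -0.363, 0.607]
ft_force: [0.9, 0.5, -2.5]
width: 35.9
clock: 6.85
position: [507.2, 340.5, 135.0]
tcp_rot: [0.362, 0.607, -0.364, 0.606]
ft_force: [-0.1, 0.3, -0.6]
width: 35.8
[508.60333882 341.87815208 137.7516009 ] [ 0.363512    0.60649225 -0.36180189  0.60755705] 6.95 [ 4.94438251e-01  5.80870651e-01  1.48759792e+00 -6.19552958e-05
  1.07027565e+00  1.57152856e+00] [ 0.96022702  0.53358354 -1.72017099]
```

View pics/w4.png

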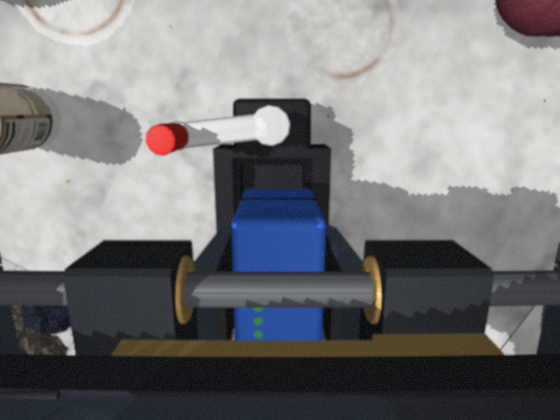

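```bash
python3 - <<'E'
from h import *
s=load('w4'); w=pts(s)
print(rayz(s,168,138,117),rayz(s,272,126,88),w[126,272])
# dock top left/right edges
for v in (155,175,195,210):
    print(v,[ (u,w[v,u].round(1).tolist()) for u in (216,225,236,303,312,324)])
print(pack(s))
R=np.array([[np.cos(.496),np.sin(.496)],[-np.sin(.496),np.cos(.496)]])
P=w[140:240,200:345].reshape(-1,3); P=P[abs(P[:,2]-40)<3]
g=(P[:,:2]-[506.7,343.1])@R.T
print('dock top in pocket frame',np.nanpercentile(g,[1,50,99],axis=0))
P=w[180:240,225:330].reshape(-1,3); P=P[abs(P[:,2]-np.nanpercentile(P[:,2],95))<5]
g=(P[:,:2]-[506.7,343.1])@R.T
print('pack',P[:,2].mean(),np.nanpercentile(g,[0.5,50,99.5],axis=0))
a=cv2.resize(s['frame'][90:250,150:380],None,fx=3.4,fy=3.4,interpolation=cv2.INTER_CUBIC);cv2.imwrite('pics/w4c.png',cv2.cvtColor(a,cv2.COLOR_RGB2BGR))
E
```

```text
[534.93192126 408.57888897 117.        ] [559.6441935  370.87553525  88.        ] [559.68620684 370.88023542  89.05221661]
155 [(216, [524.7, 393.8, 40.2]), (225, [527.2, 388.8, 38.8]), (236, [530.5, 382.5, 38.9]), (303, [551.1, 344.6, 40.6]), (312, [553.7, 339.4, 39.5]), (324, [557.4, 332.8, 40.5])]
175 [(216, [513.0, 388.1, 40.3]), (225, [515.9, 382.9, 40.9]), (236, [518.7, 376.7, 37.8]), (303, [539.1, 337.5, 34.6]), (312, [542.4, 333.0, 39.5]), (324, [546.1, 326.1, 39.7])]
195 [(216, [501.2, 382.2, 41.0]), (225, [503.6, 377.0, 39.5]), (236, [506.6, 370.6, 37.6]), (303, [539.0, 342.8, 107.5]), (312, [540.5, 338.5, 104.4]), (324, [534.5, 319.4, 39.2])]
210 [(216, [491.8, 377.8, 40.1]), (225, [494.9, 372.5, 41.0]), (236, [524.5, 368.2, 133.0]), (303, [538.2, 344.5, 136.3]), (312, [539.7, 341.1, 135.1]), (324, [525.6, 314.3, 39.2])]
[(4999, np.float64(150.0), array([524.3, 348.5]), array([21.9, 35.7]), 27.3), (2585, np.float64(150.1), array([495.3, 332.7]), array([16.3, 35.4]), 26.9)]
dock top in pocket frame [[ -6.17413348 -36.97488512]
 [ 33.51673326   5.21783494]
 [ 48.62280493  37.69260926]]
pack 148.730104480617 [[ 20.33967848 -21.05508093]
 [ 25.04015428  -3.64915878]
 [ 28.84091124  14.04765851]]
```

View pics/w4c.png

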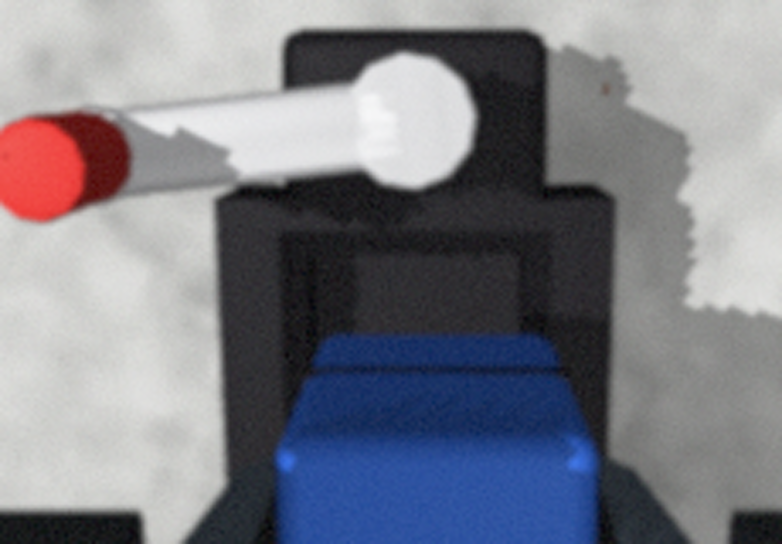

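```bash
cat >> h.py <<'E'
def packg(s,th=.496,pc=(506.7,343.1)):
    w=pts(s);R=np.array([[np.cos(th),np.sin(th)],[-np.sin(th),np.cos(th)]])
    hsv=cv2.cvtColor(s['frame'],cv2.COLOR_RGB2HSV)
    b=(hsv[...,0]>105)&(hsv[...,0]<125)&(hsv[...,1]>150)
    P=w[b&(np.arange(420)[:,None]<272)]; zt=np.nanpercentile(P[:,2],95); P=P[abs(P[:,2]-zt)<3]
    g=(P[:,:2]-pc)@R.T
    print('pack top',zt.round(1),'x max',np.percentile(g[:,0],99.5).round(1),'y',np.percentile(g[:,1],[.5,99.5]).round(1))
    # edge angle: y-extremes by x-bin
    bx=np.arange(g[:,0].min(),g[:,0].max()-2,1.5)
    hi=[(x,np.percentile(g[(g[:,0]>=x)&(g[:,0]<x+1.5),1],98)) for x in bx if ((g[:,0]>=x)&(g[:,0]<x+1.5)).sum()>20]
    lo=[(x,np.percentile(g[(g[:,0]>=x)&(g[:,0]<x+1.5),1],2)) for x in bx if ((g[:,0]>=x)&(g[:,0]<x+1.5)).sum()>20]
    print('slopes',np.polyfit(*np.array(hi).T,1)[0].round(3),np.polyfit(*np.array(lo).T,1)[0].round(3))
    D=w[:272][(abs(w[:272,:,2]-40)<3)&(hsv[:272,:,2]<100)]; g=(D[:,:2]-pc)@R.T; k=(abs(g[:,0])<44)&(abs(g[:,1])<50); g=g[k]
    print('dock y',np.percentile(g[:,1],[.5,99.5]).round(1),len(g))
E
python3 -m crank '[[0.2,[-0.006,0.013,-0.05],0],[0.2,[-0.006,0.013,-0.12],0],[0.2,[-0.006,0.013,-0.21],0],[0.2,[-0.006,0.013,-0.21],0],[0.2,[-0.006,0.013,-0.21],0]]'
python3 - <<'E'
from h import *
packg(load('w4'))
for n in ('w5','w5b'):
  s=snap('wrist',n);o=manip.get_obs();print(o['position'],o['tcp_rot'],o['clock'],o['ft_force']);packg(s)
E
```

```text
clock: 7.37
position: [505.8, 344.7, 94.1]
tcp_rot: [0.362, 0.607, -0.362, 0.607]
ft_force: [0.0, 0.4, -1.7]
width: 36.1
pack top 150.2 x max 28.5 y [-21.1  14.1]
slopes -0.021 0.041
dock y [-37.2  37.6] 3933
[506.26178466 344.91868969  94.73126531] [ 0.36270528  0.6070021  -0.3619243   0.60745711] 7.4167 [-0.15901264  0.14833349 -0.93541696]
pack top 109.3 x max 29.2 y [-16.7  18.3]
slopes -0.008 0.04
dock y [-37.3  37.7] 5057
[506.47034547 345.025165    94.99999775] [ 0.36291801  0.60687588 -0.36171908  0.60757839] 7.4667 [ 0.90309776 -0.23270796 -1.08861682]
pack top 110.0 x max 29.6 y [-16.8  18.4]
slopes -0.02 0.054
dock y [-37.2  37.7] 5005
```

View pics/w5.png

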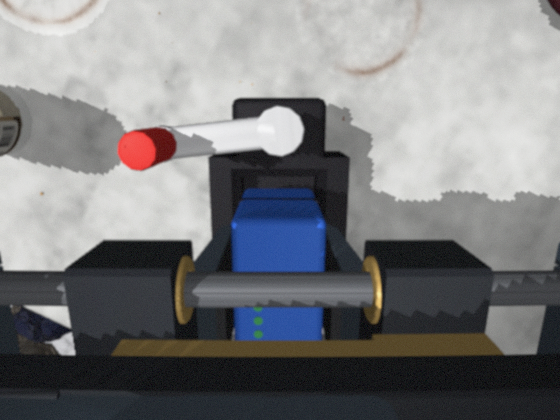

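```bash
python3 -m crank '[[0.2,[0.001,-0.002,-0.04],0],[0.2,[0.001,-0.002,-0.08],0],[0.2,[0.001,-0.002,-0.11],0],[0.2,[0.001,-0.002,-0.14],0],[0.2,[0.001,-0.002,-0.14],0]]'
python3 - <<'E'
from h import *
s=snap('wrist','w6');o=manip.get_obs();print(o['position'],o['clock'],o['ft_force'],o['width']);packg(s)
E
```

```text
clock: 7.88
position: [505.9, 344.1, 64.7]
tcp_rot: [0.362, 0.607, -0.362, 0.607]
ft_force: [0.2, 0.2, -2.0]
width: 35.8
[505.81762896 344.03668513  64.87315707] 7.9333 [ 0.95522859  0.03416744 -1.24373345] 35.66478037049647
pack top 81.1 x max 28.8 y [-17.3  17.8]
slopes -0.006 0.045
dock y [-37.3  37.7] 6354
```

```bash
python3 -m crank '[[0.2,[0,0,-0.006],0],[0.2,[0,0,-0.012],0],[0.2,[0,0,-0.012],0]]'; python3 -m crank '[[0.75,[0,0,-0.0],0],[0.75,[0,0,0],0],[0.75,[0,0,0],0],[0.75,[0,0,0],0],[0.75,[0,0,0],0],[0.75,[0,0,0],0]]'
python3 - <<'E'
from h import *
s=snap('wrist','w7');o=manip.get_obs();print(o['position'],o['clock'],o['ft_force'],o['width']);packg(s)
E
```

```text
clock: 8.18
position: [505.9, 344.2, 64.4]
tcp_rot: [0.362, 0.607, -0.362, 0.607]
ft_force: [-6.8, -4.1, 23.3]
width: 36.0
clock: 8.68
position: [505.9, 344.1, 63.1]
tcp_rot: [0.362, 0.607, -0.362, 0.607]
ft_force: [0.4, 0.5, -0.7]
width: 68.3
[505.93873048 344.164583    63.11071821] 8.7333 [ 0.5001064 -0.6584894 -0.1694889] 68.4396678653168
pack top 80.9 x max 29.0 y [-17.1  17.6]
slopes 0.012 0.026
dock y [-37.2  37.7] 8046
```

View pics/w7.png

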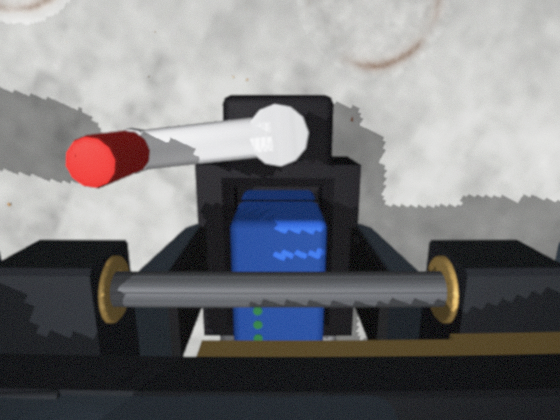

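```bash
cat >> h.py <<'E'
def knob(s,h=(559.6,371.3),th=.496):
    w=pts(s);hsv=cv2.cvtColor(s['frame'],cv2.COLOR_RGB2HSV)
    m=((hsv[...,0]<8)|(hsv[...,0]>172))&(hsv[...,1]>150)&(w[...,2]>113)&(w[...,2]<121)&(np.hypot(w[...,0]-h[0],w[...,1]-h[1])<62)
    p=w[m]
    if len(p)<5: print('no knob');return
    c,_=cv2.minEnclosingCircle(p[:,:2].astype(np.float32)); d=np.array(c)-h
    print('knob',len(p),np.round(c,1),p.mean(0).round(1),'r',np.hypot(*d).round(1),'latch',((th+np.pi-np.arctan2(d[1],d[0])+np.pi)%(2*np.pi)-np.pi).round(3))
E
python3 - <<'E'
from h import *
for n in ('w3','w4','w5','w6','w7'): knob(load(n))
for n in ('w3','w4'):
    w=pts(load(n)); p=w[(w[...,2]>98)&(w[...,2]<112)&(w[...,1]>425)&(w[...,0]<650)&(w[...,0]>350)]
    if len(p): print(len(p),p.min(0).round(),p.max(0).round())
E
```

```text
knob 108 [532.  410.6] [532.5 410.1 116.7] r 48.0 latch 1.455
knob 733 [532.8 411.2] [533.2 410.8 116.7] r 48.0 latch 1.475
knob 1288 [532.6 411.3] [533.2 410.9 116.7] r 48.3 latch 1.474
knob 2241 [532.8 411.3] [533.3 410.8 116.6] r 48.1 latch 1.476
knob 2323 [532.6 411.3] [533.3 410.8 116.6] r 48.3 latch 1.473
1346 [457. 507.  98.] [501. 553. 109.]
```

```bash
python3 -m crank '[[0.75,[0,0,0.2],0],[0.7,[0,0,0.4],0],[0.6,[0.03,0.08,0.45],0],[0.5,[0.08,0.2,0.45],0],[0.45,[0.135,0.335,0.45],0],[0.45,[0.135,0.335,0.45],0],[0.45,[0.135,0.335,0.35],0],[0.45,[0.135,0.335,0.255],0]]' 10;python3 -m crank '[[0.45,[0,0,0],0]]'
python3 - <<'E'
from h import *
s=snap('wrist','w8');o=manip.get_obs();print(o['position'],o['clock'],o['ft_force'],o['width']);knob(s)
E
```

```text
clock: 9.4
position: [533.5, 411.9, 114.4]
tcp_rot: [0.363, 0.607, -0.361, 0.608]
ft_force: [-0.9, 0.2, -1.2]
width: 41.1
clock: 9.48
position: [532.2, 410.8, 111.8]
tcp_rot: [0.362, 0.608, -0.363, 0.607]
ft_force: [-0.4, 0.1, 0.3]
width: 40.9
[532.44477943 410.86351456 113.00124953] 9.5333 [-0.40815236  0.50208435  0.74786731] 41.24881102030951
knob 116 [535.2 400.4] [536.3 413.  115.2] r 38.0 latch 1.369
```

View pics/w8.png

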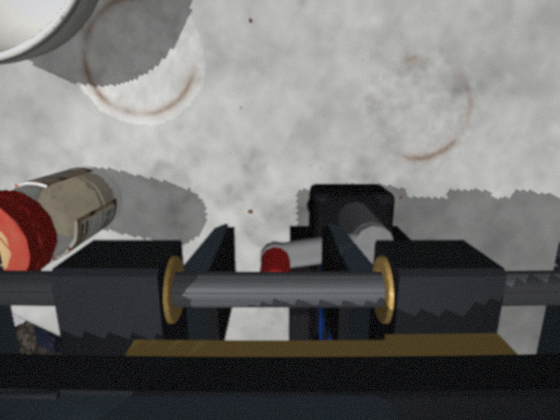

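```bash
python3 -m crank '[[0.05,[0,0,0.008],0],[0.05,[0,0,0.008],0],[0.05,[0,0,0.008],0],[0.05,[0,0,0.008],0],[0.05,[0,0,0.008],0],[0.05,[0,0,0.008],0],[0.05,[0,0,0.008],0]]' 12
python3 - <<'E'
from h import *
o=manip.get_obs();print(o['position'],o['clock'],o['ft_force'],o['width'])
th=.496;k=lambda p:np.array([np.cos(th+np.pi-p),np.sin(th+np.pi-p)])*48/200
for p in (1.3,1.1,.9,.7,.5,.3,.15,0,-.03,-.08): print(p,(k(p)-k(1.475)).round(3))
E
```

```text
clock: 10.12
position: [532.3, 412.3, 116.2]
tcp_rot: [0.363, 0.608, -0.362, 0.607]
ft_force: [-5.8, 8.3, 1.8]
width: 13.3
[532.31056334 412.3157318  116.20535894] 10.1167 [-5.78355313  8.34053299  1.8367589 ] 13.335554056458609
1.3 [-0.033 -0.026]
1.1 [-0.064 -0.063]
0.9 [-0.087 -0.105]
0.7 [-0.101 -0.151]
0.5 [-0.106 -0.198]
0.3 [-0.102 -0.246]
0.15 [-0.092 -0.281]
0 [-0.077 -0.313]
-0.03 [-0.074 -0.32 ]
-0.08 [-0.067 -0.33 ]
```

```bash
python3 -m crank '[[0.05,[-0.035,-0.022,0],0],[0.05,[-0.066,-0.06,0],0],[0.05,[-0.087,-0.105,0],0],[0.05,[-0.101,-0.151,0],0],[0.05,[-0.106,-0.198,0],0],[0.05,[-0.102,-0.246,0],0],[0.05,[-0.092,-0.281,0],0],[0.05,[-0.077,-0.313,0],0]]'
python3 - <<'E'
from h import *
s=snap('wrist','w9');s=snap('scene','s9');o=manip.get_obs();print(o['position'],o['clock'],o['ft_force'],o['width'],o['wrist_torque'])
E
```

```text
clock: 10.78
position: [516.3, 348.3, 115.9]
tcp_rot: [0.362, 0.608, -0.363, 0.607]
ft_force: [-16.8, 17.8, 2.1]
width: 14.7
[515.85405294 349.02338264 115.86433091] 10.8833 [-13.16272937  11.7336967    2.1620631 ] 13.64512001214015 [2.01163485 2.28508998 0.04078003]
```

View pics/w9.png

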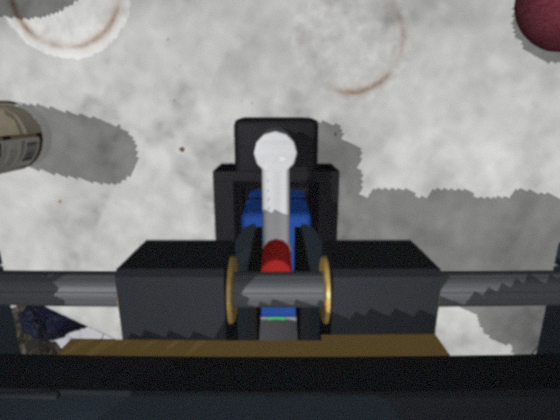

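```bash
cat >> h.py <<'E'
def latch(s,h=(559.6,371.3),th=.496):
    w=pts(s);R=np.array([[np.cos(th),np.sin(th)],[-np.sin(th),np.cos(th)]])
    g=(w[...,:2]-h)@R.T
    hsv=cv2.cvtColor(s['frame'],cv2.COLOR_RGB2HSV)
    m=(abs(w[...,2]-88.5)<3)&(g[...,0]<-6)&(g[...,0]>-38)&(abs(g[...,1])<20)&(hsv[...,1]<60)
    p=g[m];print(len(p),p.min(0),p.max(0))
    bx=np.arange(-38,-6,2);c=[]
    for b in bx:
        q=p[(p[:,0]>=b)&(p[:,0]<b+2),1]
        if len(q)>8: c.append((b+1,(np.percentile(q,3)+np.percentile(q,97))/2,np.ptp(q)))
    c=np.array(c);print(c.round(1).tolist());f=np.polyfit(c[:,0],c[:,1],1);print('slope->latch',-f[0],'through origin',(-(c[:,0]@c[:,1])/(c[:,0]@c[:,0])))
E
python3 - <<'E'
from h import *
latch(load('w9'))
E
```

```text
1747 [-37.97426675  -5.87720333] [-6.00802675  8.1632352 ]
[[-37.0, 0.5, 12.3], [-35.0, 0.3, 12.2], [-33.0, 0.3, 12.2], [-31.0, 0.3, 12.1], [-29.0, 0.5, 12.1], [-27.0, 0.6, 12.6], [-25.0, 0.9, 12.5], [-23.0, 0.7, 12.5], [-21.0, 0.9, 12.5], [-19.0, 0.7, 12.4], [-17.0, 0.7, 12.4], [-15.0, 0.7, 12.4], [-13.0, 0.7, 12.3], [-11.0, 0.8, 12.9], [-9.0, 0.9, 12.8], [-7.0, 0.9, 14.0]]
slope->latch -0.01740076317120049 through origin 0.022357824392830312
```

```bash
python3 -m crank '[[0.05,[0.002,-0.006,0],0],[0.05,[0.002,-0.006,0],0],[0.4,[0.001,-0.003,0],0],[0.4,[0,0,0],0],[0.4,[0,0,0],0],[0.4,[0,0,0.1],0],[0.4,[0,0,0.3],0],[0.4,[0,0,0.5],0]]'
python3 - <<'E'
from h import *
s=snap('wrist','w10');o=manip.get_obs();print(o['position'],o['clock'],o['ft_force'],o['width'],o['wrist_torque']);latch(s);knob(s);snap('side','d10')
E
```

```text
clock: 11.55
position: [516.9, 347.9, 216.1]
tcp_rot: [0.361, 0.608, -0.363, 0.607]
ft_force: [-0.2, 0.4, 0.1]
width: 36.6
[520.13470274 349.68724598 225.18390659] 11.6 [ 1.70030368  1.56017277 10.92993305] 36.51265270332365 [ 0.09978775 -0.06993631 -0.02326592]
775 [-37.91883163  -5.8495236 ] [-6.00143383  7.42319951]
[[-37.0, 0.8, 11.9], [-35.0, 0.7, 11.9], [-33.0, 0.7, 11.9], [-31.0, 0.7, 11.8], [-29.0, 0.8, 12.6], [-27.0, 1.1, 12.6], [-25.0, 1.1, 12.6], [-23.0, 1.1, 12.6], [-21.0, 1.1, 12.5], [-19.0, 1.1, 12.5], [-17.0, 1.1, 12.5], [-15.0, 1.1, 12.5], [-13.0, 1.0, 12.4], [-11.0, 1.0, 12.4], [-9.0, 1.0, 12.4], [-7.0, 0.8, 13.1]]
slope->latch -0.009121186695658291 through origin 0.03546072703710451
knob 271 [518.  349.7] [518.1 349.8 116.9] r 46.9 latch 0.016
```

View pics/w10.png

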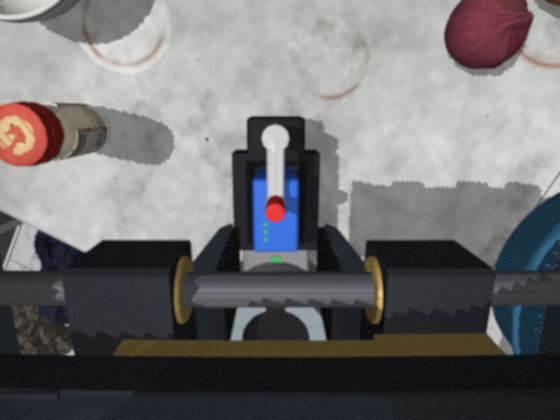

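```bash
python3 - <<'E'
from h import *
for n,a,b in (('scene0',(306.9,300.6),(324.4,289.6)),('side0',(290+70/8,260+238/8),(290+230/8,260+180/8))):
    s=load(n);p,q=rayz(s,*a,25),rayz(s,*b,25);print(p.round(1),q.round(1),((p+q)/2).round(1),np.degrees(np.arctan2(*(q-p)[1::-1])),np.hypot(*(q-p)[:2]))
s=load('w1');w=pts(s);p=w[(abs(w[...,2]-25)<4)&(w[...,1]>-320)&(w[...,1]<-150)&(w[...,0]<500)];print(len(p),p.min(0),p.max(0))
E
```

```text
[ 381.5 -230.    25. ] [ 454.6 -239.6   25. ] [ 418.1 -234.8   25. ] -7.509656708383829 73.73912009793881
[ 384.5 -232.2   25. ] [ 460.2 -239.8   25. ] [ 422.3 -236.    25. ] -5.695793325728425 75.99360932423654
1203 [ 400.08834603 -275.68932545   21.03497827] [ 461.14402659 -192.7098306    27.97304898]
```

```bash
python3 -m crank '[[0.6,[0,0,0.2],0],[0.7,[0,0,0.4],0],[0.9,[0,-0.1,0.6],0.12],[1,[-0.05,-0.25,0.75],0.25],[1,[-0.1,-0.4,0.85],0.4],[1,[-0.15,-0.6,0.9],0.5],[1,[-0.2,-0.8,0.9],0.6],[1,[-0.2,-1,0.9],0.7]]';python3 -m crank '[[1,[-0.03,-0.2,0],0.1],[1,[-0.06,-0.4,0],0.2],[1,[-0.1,-0.6,0],0.3],[1,[-0.15,-0.8,0],0.4],[1,[-0.2,-1,0],0.5]]';python3 -m crank '[[1,[-0.05,-0.2,0],0],[1,[-0.05,-0.4,0],0],[1,[-0.05,-0.6,0],0],[1,[-0.05,-0.8,0],0],[1,[-0.05,-0.9,-0.2],0],[1,[-0.05,-0.9,-0.2],0],[1,[-0.05,-0.9,-0.2],0]]'
python3 - <<'E'
from h import *
s=snap('wrist','w11');o=manip.get_obs();print(o['position'],o['tcp_rot'],o['joints'],o['clock'],o['ft_force'],o['width'])
E
```

```text
clock: 12.32
position: [476.1, 147.1, 397.0]
tcp_rot: [0.183, 0.683, -0.182, 0.684]
ft_force: [1.7, -1.1, -0.1]
width: 86.6
clock: 12.73
position: [436.6, -53.3, 396.1]
tcp_rot: [0.046, 0.705, -0.046, 0.706]
ft_force: [0.7, -0.4, 0.2]
width: 90.9
clock: 13.32
position: [426.6, -232.2, 354.3]
tcp_rot: [0.049, 0.706, -0.047, 0.704]
ft_force: [-0.3, 0.3, -0.1]
width: 91.2
[ 427.23016877 -231.54050512  355.79455069] [ 0.04780856  0.70582235 -0.04736388  0.70518495] [-6.19648995e-01  1.89096586e-01  1.48336850e+00  6.27552587e-05
  1.47022491e+00 -4.84959343e-01] 13.3667 [0.82789476 0.31222342 0.89426264] 91.26034308437065
```

View pics/w11.png

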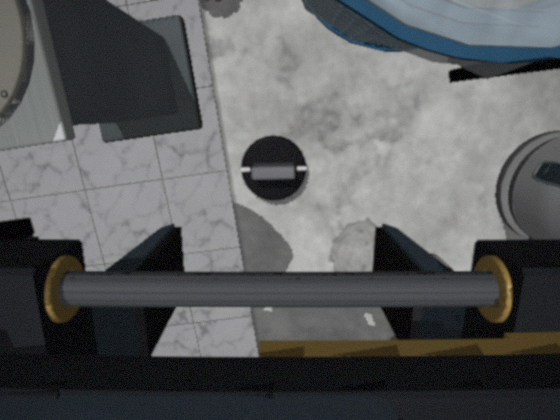

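```bash
cat >> h.py <<'E'
def lid(s,z0=0,c0=(420,-235)):
    w=pts(s)
    near=np.hypot(w[...,0]-c0[0],w[...,1]-c0[1])<65
    b=w[near&(abs(w[...,2]-60-z0)<3)]
    r=cv2.minAreaRect(b[:,:2].astype(np.float32)); print('bar',len(b),b[:,2].mean().round(1),np.round(r[0],1),np.round(r[1],1),round(r[2],2))
    hsv=cv2.cvtColor(s['frame'],cv2.COLOR_RGB2HSV)
    f=near&(abs(w[...,2]-25-z0)<3)
    p=w[f][:,:2]
    hull=cv2.convexHull(p.astype(np.float32)); c,rad=cv2.minEnclosingCircle(hull); print('flange',len(p),np.round(c,1),round(rad,1))
    t=f&(hsv[...,2]>150)
    n,l,st,cc=cv2.connectedComponentsWithStats(t.astype(np.uint8))
    T=[(st[i,4],w[l==i].mean(0)[:2]) for i in range(1,n) if st[i,4]>3]
    T=sorted(T,key=lambda a:-a[0])[:2]; print('ticks',[(int(a),q.round(1).tolist()) for a,q in T])
    if len(T)==2: d=T[1][1]-T[0][1]; print('angle',np.degrees(np.arctan2(d[1],d[0])).round(2),((T[0][1]+T[1][1])/2).round(1),np.hypot(*d).round(1))
E
python3 - <<'E'
from h import *
lid(load('w11'))
w=pts(load('w11')); p=w[(w[...,2]>270)]; print(p.min(0),p.max(0))
E
```

```text
bar 570 59.9 [ 419.  -233.3] [15.7 51.1] 82.1
flange 2614 [ 418.9 -233.7] 42.1
ticks [(33, [382.5, -229.2]), (26, [455.2, -237.5])]
angle -6.53 [ 418.9 -233.3] 73.2
[ 363.11339432 -256.13386208  270.059834  ] [ 592.20591332 -108.43115102  460.56005729]
```

```bash
python3 -m crank '[[1,[-0.041,-0.009,-0.2],0.015],[1,[-0.041,-0.009,-0.4],0.015],[1,[-0.041,-0.009,-0.6],0.015],[1,[-0.041,-0.009,-0.8],0.015],[1,[-0.041,-0.009,-1],0.015],[1,[-0.041,-0.009,-1],0.015],[1,[-0.041,-0.009,-1],0.015]]'
python3 - <<'E'
from h import *
s=snap('wrist','w12');o=manip.get_obs();print(o['position'],o['tcp_rot'],o['clock'],o['ft_force'],o['width']);lid(s)
E
```

```text
clock: 13.95
position: [419.6, -232.4, 156.4]
tcp_rot: [0.043, 0.706, -0.042, 0.705]
ft_force: [0.5, -0.4, 1.2]
width: 91.2
[ 420.46272089 -233.26683852  157.83266102] [ 0.04243002  0.70540393 -0.04293604  0.70623047] 14.0 [-0.17322446 -0.80614975  0.93804126] 91.56995089249847
bar 1680 59.8 [ 418.7 -233. ] [16.3 51.4] 84.32
flange 6702 [ 419.  -233.7] 42.1
ticks [(104, [454.8, -237.2]), (95, [383.5, -229.1])]
angle 173.51 [ 419.2 -233.1] 71.7
```

View pics/w12.png

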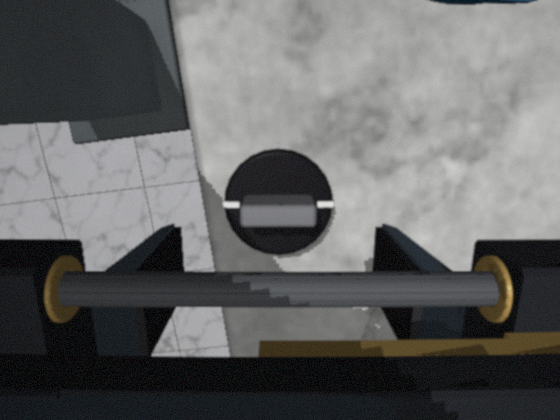

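```bash
python3 -m crank '[[1,[-0.005,-0.001,-0.2],0.01],[1,[-0.005,-0.001,-0.4],0.01],[1,[-0.005,-0.001,-0.52],0.01],[1,[-0.005,-0.001,-0.52],0.01],[0.3,[-0.005,-0.001,-0.52],0.01],[0.3,[-0.005,-0.001,-0.52],0.01],[0.3,[-0.005,-0.001,-0.52],0.01],[0.3,[-0.005,-0.001,-0.52],0.01]]' 40; python3 -m crank '[[0.3,[0,0,0],0],[0.3,[0,0,0],0],[0.3,[0,0,0],0],[0.3,[0,0,0],0],[0.3,[0,0,0],0]]'
python3 - <<'E'
from h import *
s=snap('wrist','w13');o=manip.get_obs();print(o['position'],o['tcp_rot'],o['clock'],o['ft_force'],o['width']);lid(s)
E
```

```text
clock: 14.67
position: [419.5, -234.1, 53.8]
tcp_rot: [0.04, 0.705, -0.041, 0.707]
ft_force: [-0.5, -0.3, 0.0]
width: 67.4
clock: 15.08
position: [418.7, -233.7, 52.4]
tcp_rot: [0.04, 0.706, -0.04, 0.706]
ft_force: [-0.5, 2.3, 12.5]
width: 52.0
[ 418.68770669 -233.63825965   52.44453749] [ 0.04005196  0.7056767  -0.04041533  0.70624559] 15.1333 [-0.13848718  1.25065257 13.12849317] 51.57704182770614
bar 1763 59.4 [ 418.3 -234.3] [34.4 73.2] 83.44
flange 9611 [ 418.4 -233.2] 41.8
ticks []
```

View pics/w13.png

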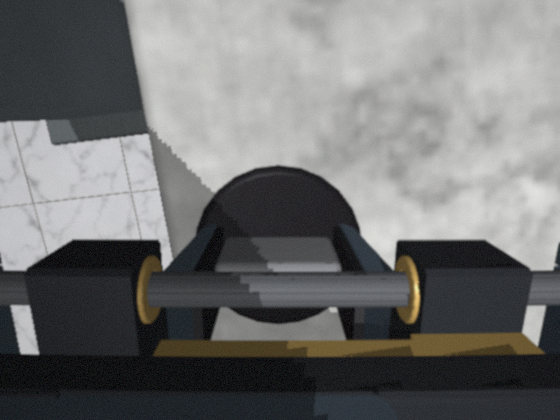

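```bash
python3 -m crank '[[0.3,[0,0,0.1],0],[0.3,[0,0,0.25],0],[0.3,[0,0,0.45],0],[0.3,[0,0,0.65],0],[0.3,[0,0,0.85],0],[0.3,[0,0,1],0]]';python3 -m crank '[[0.3,[0,0,0.2],0],[0.3,[0,0,0.4],0],[0.3,[0,0,0.6],0.1],[0.3,[0,0.1,0.75],0.15],[0.3,[0,0.3,0.75],0.2],[0.3,[0,0.5,0.75],0.3],[0.3,[0,0.7,0.75],0.4],[0.3,[0,0.85,0.75],0.4]]'
python3 - <<'E'
from h import *
s=snap('wrist','w14');o=manip.get_obs();print(o['position'],o['tcp_rot'],o['clock'],o['ft_force'],o['width'])
E
```

```text
clock: 15.63
position: [418.4, -233.5, 255.2]
tcp_rot: [0.04, 0.705, -0.041, 0.707]
ft_force: [1.5, -0.4, -0.3]
width: 51.5
clock: 16.3
position: [417.4, -61.0, 402.0]
tcp_rot: [-0.072, 0.703, 0.073, 0.703]
ft_force: [0.9, 0.2, -0.2]
width: 51.8
[417.19049429 -57.41500669 402.05905542] [-0.07105151  0.70335723  0.07271037  0.70352932] 16.35 [-2.61714743  2.15963384 -0.86000912] 51.611523383830274
```

View pics/w14.png

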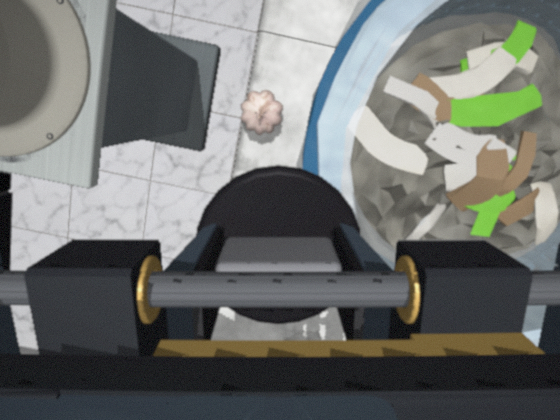

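```bash
python3 -m crank '[[0.3,[0,0.2,0],0.1],[0.3,[0,0.4,0],0.2],[0.3,[0,0.6,0],0.3],[0.3,[0,0.8,0],0.373],[0.3,[0,1,0],0.373],[0.3,[0,1,0],0.373]]';python3 -m crank '[[0.3,[0,0.2,0],0],[0.3,[0,0.4,0],0],[0.3,[0,0.6,0],0],[0.3,[0,0.72,0],0],[0.3,[0,0.72,-0.2],0],[0.3,[0,0.72,-0.4],0],[0.3,[0,0.72,-0.6],0],[0.3,[0,0.72,-0.8],0]]';python3 -m crank '[[0.3,[0,0,-0.1],0],[0.3,[0,0,-0.15],0],[0.3,[0,0,-0.15],0],[0.3,[0,0,-0.15],0]]'
python3 - <<'E'
from h import *
s=snap('wrist','w15');snap('side','d15');snap('scene','s15');o=manip.get_obs();print(o['position'],o['tcp_rot'],o['clock'],o['ft_force'],o['width'])
E
```

```text
clock: 16.85
position: [417.4, 142.2, 401.7]
tcp_rot: [-0.174, 0.685, 0.175, 0.685]
ft_force: [-0.8, -0.6, -1.0]
width: 51.6
clock: 17.52
position: [417.9, 280.4, 240.3]
tcp_rot: [-0.173, 0.686, 0.173, 0.686]
ft_force: [0.8, 1.2, -1.2]
width: 51.7
clock: 17.85
position: [418.3, 280.4, 211.8]
tcp_rot: [-0.173, 0.686, 0.172, 0.685]
ft_force: [-0.5, -0.4, -0.4]
width: 51.6
[418.96685408 280.82302193 212.9718225 ] [-0.17244366  0.68506807  0.17274475  0.68637029] 18.0 [ 0.2781047   0.68744837 -1.31054383] 51.93438254182817
```

View pics/w15.png

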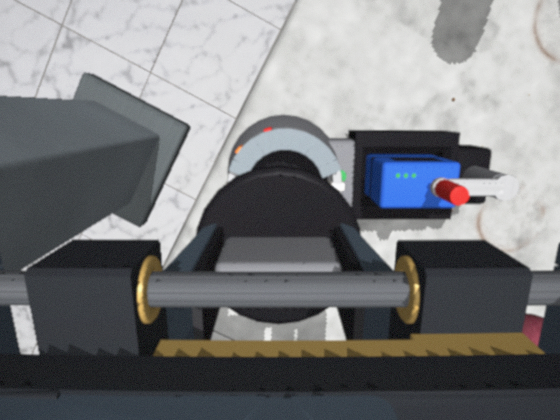

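```bash
cat >> h.py <<'E'
def fitc(P,r,c0,side):
    # P: Nx2 points; take outer boundary per angle, fit with fixed radius
    d=P-c0;a=np.arctan2(d[:,1],d[:,0]);rr=np.hypot(*d.T);Q=[]
    for b in np.arange(-np.pi,np.pi,np.pi/36):
        q=(a>=b)&(a<b+np.pi/36)
        if q.sum()>5 and abs(np.percentile(rr[q],98)-r)<6: Q.append(P[q][np.argsort(rr[q])[-max(1,int(.03*q.sum()))]])
    Q=np.array(Q); f=least_squares(lambda x:np.hypot(*(Q-x).T)-r,c0,loss='soft_l1'); return f.x,len(Q),np.abs(f.fun).mean()
def lidcup(s,tcp):
    w=pts(s)
    low=tcp[2]-53
    m=np.zeros((420,560),bool);m[:262]=1
    F=w[m&(abs(w[...,2]-low-25)<4)&(np.hypot(w[...,0]-tcp[0],w[...,1]-tcp[1])<60)]
    zf=np.median(F[:,2]);c,n,e=np.array(tcp[:2],float),0,0
    for _ in range(3): c,n,e=fitc(F[:,:2],42,c,0)
    print('flange z',zf.round(1),c.round(1),n,e.round(2))
    hsv=cv2.cvtColor(s['frame'],cv2.COLOR_RGB2HSV)
    G=w[m&(abs(w[...,2]-90)<3)&(np.hypot(w[...,0]-415,w[...,1]-294)<60)]; c2=np.array([415.3,293.6])
    for _ in range(3): c2,n,e=fitc(G[:,:2],43,c2,0)
    print('collar',c2.round(1),n,e.round(2)); return c,c2
E
python3 - <<'E'
from h import *
lidcup(load('w15'),(418.6,280.6,212.5)); latch(load('w15')); knob(load('w15'))
E
```

```text
flange z 184.4 [417.7 279.7] 32 0.3
collar [415.5 293.3] 29 0.29
598 [-37.93425449  -6.27803254] [-6.0217381   9.26358239]
[[-37.0, 5.5, 3.0], [-35.0, 5.1, 3.5], [-33.0, 4.8, 4.5], [-31.0, 4.3, 4.9], [-29.0, 3.6, 7.6], [-27.0, 1.4, 11.6], [-25.0, 1.3, 12.1], [-23.0, 0.7, 12.2], [-21.0, 1.0, 11.9], [-19.0, 1.1, 11.8], [-17.0, 0.9, 11.9], [-15.0, 0.9, 12.2], [-13.0, 1.0, 12.1], [-11.0, 1.1, 12.1], [-9.0, 1.0, 12.1], [-7.0, 1.3, 15.5]]
slope->latch 0.15432643810075566 through origin 0.1078176437273255
knob 328 [516.6 348.6] [515.8 349.  116.8] r 48.6 latch 0.01
```

```bash
python3 -m crank '[[0.3,[-0.005,0.034,0],0],[0.3,[-0.011,0.068,0],0],[0.3,[-0.011,0.068,-0.12],0],[0.3,[-0.011,0.068,-0.24],0],[0.3,[-0.011,0.068,-0.28],0],[0.3,[-0.011,0.068,-0.28],0],[0.3,[-0.011,0.068,-0.28],0]]'
python3 - <<'E'
from h import *
for n in ('w16','w16b'):
    s=snap('wrist',n);o=manip.get_obs();print(o['position'],o['tcp_rot'],o['clock'],o['ft_force'],o['width']);lidcup(s,o['position'])
E
```

```text
clock: 18.58
position: [416.3, 294.5, 156.3]
tcp_rot: [-0.173, 0.686, 0.173, 0.686]
ft_force: [-0.2, 0.4, -0.7]
width: 51.9
[416.6409578  294.64471958 156.80553583] [-0.17256569  0.6853568   0.17276081  0.68604726] 18.6333 [ 0.37202355 -0.43029068 -0.79752087] 51.776062955108166
flange z 128.9 [415.6 293.8] 32 0.32
collar [415.3 293.6] 22 0.18
[416.81274676 294.66043701 157.01245921] [-0.17245625  0.68512253  0.17279305  0.6863006 ] 18.6833 [-0.24021723 -0.42153774 -0.41024476] 51.84463553619507
flange z 129.4 [416.1 294. ] 32 0.3
collar [415.4 293.6] 23 0.21
```

View pics/w16.png

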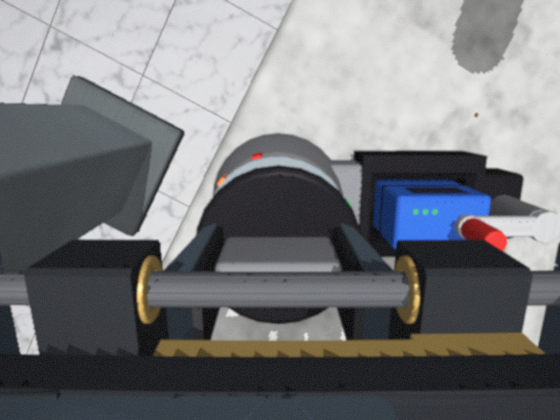

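```bash
python3 -m crank '[[0.3,[-0.002,-0.001,-0.04],0],[0.3,[-0.002,-0.001,-0.08],0],[0.3,[-0.002,-0.001,-0.1],0],[0.3,[-0.002,-0.001,-0.12],0],[0.3,[-0.002,-0.001,-0.12],0]]';python3 -m crank '[[0.3,[0,0,-0.01],0],[0.3,[0,0,-0.02],0],[0.3,[0,0,-0.03],0],[0.3,[0,0,-0.03],0]]'
python3 - <<'E'
from h import *
for n in ('w17',):
    s=snap('wrist',n);o=manip.get_obs();print(o['position'],o['tcp_rot'],o['clock'],o['ft_force'],o['width']);lidcup(s,o['position'])
E
```

```text
clock: 19.1
position: [415.4, 293.7, 130.9]
tcp_rot: [-0.173, 0.686, 0.172, 0.685]
ft_force: [-0.2, -0.9, -1.2]
width: 51.4
clock: 19.43
position: [415.7, 293.9, 125.6]
tcp_rot: [-0.173, 0.686, 0.173, 0.686]
ft_force: [0.8, -0.7, -1.1]
width: 51.7
[415.72084629 293.93729031 125.71324788] [-0.17265494  0.68579151  0.172606    0.68562923] 19.4833 [-0.1277734   0.58887084 -0.15955025] 51.969386040400565
flange z 98.1 [415.  293.2] 33 0.3
collar [415.2 293.6] 26 0.19
```

View pics/w17.png

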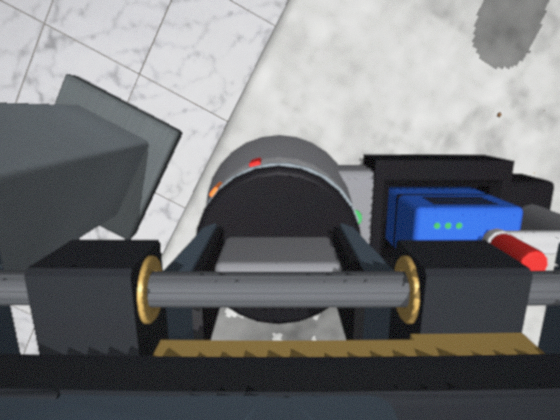

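```bash
python3 -m crank '[[0.3,[0.0,0.001,-0.005],0],[0.3,[0,0.001,-0.005],0]]';python3 -m crank '[[0.3,[0,0,-0.004],0],[0.3,[0,0,-0.004],0],[0.3,[0,0,-0.004],0]]'
python3 - <<'E'
from h import *
for n in ('w18',):
    s=snap('wrist',n);o=manip.get_obs();print(o['position'],o['tcp_rot'],o['clock'],o['ft_force'],o['width']);lidcup(s,o['position'])
E
```

```text
clock: 19.65
position: [415.8, 294.2, 124.8]
tcp_rot: [-0.173, 0.686, 0.173, 0.686]
ft_force: [0.4, 0.6, -0.4]
width: 51.5
clock: 19.9
position: [415.8, 294.3, 124.4]
tcp_rot: [-0.173, 0.686, 0.173, 0.686]
ft_force: [-2.0, -1.3, 8.8]
width: 51.6
[415.84888092 294.23735706 124.44341656] [-0.17257104  0.68555929  0.17267626  0.68586486] 19.95 [-1.23558746 -0.42335839  8.23376223] 51.45196186993947
flange z 97.0 [415.2 293.5] 32 0.31
collar [415.2 293.6] 26 0.19
```

```bash
python3 -m crank '[[0.3,[0,0,0.002],-0.08],[0.3,[0,0,0.002],-0.18],[0.3,[0,0,0.002],-0.28],[0.3,[0,0,0.002],-0.38],[0.3,[0,0,0.002],-0.48],[0.3,[0,0,0.002],-0.58],[0.3,[0,0,0.002],-0.66],[0.3,[0,0,0.002],-0.74]]' 50
python3 - <<'E'
from h import *
s=snap('wrist','w19');o=manip.get_obs();print(o['position'],o['tcp_rot'],o['clock'],o['ft_force'],o['wrist_torque'],o['width']);lidcup(s,o['position']);q=o['tcp_rot'];print('yaw',2*np.arctan2(-q[0],q[1]))
E
```

```text
clock: 20.62
position: [415.5, 294.0, 124.5]
tcp_rot: [0.032, 0.707, -0.032, 0.706]
ft_force: [-2.0, -0.6, 0.3]
width: 51.8
[415.57708833 294.03054973 124.46147722] [ 0.0337857   0.70640501 -0.03398958  0.70618354] 20.6667 [-0.48284724 -2.23631786  1.47895326] [-0.37386213  0.15687153  0.00576281] 51.56891372327514
flange z 97.0 [415.3 293.4] 32 0.33
collar [415.3 293.7] 24 0.17
yaw -0.09558249600514944
```

View pics/w19.png

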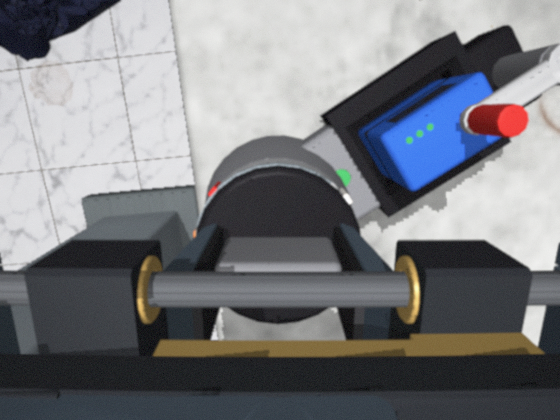

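```bash
python3 -m crank '[[0.3,[0,0,0],-0.05],[0.3,[0,0,0],-0.1],[0.3,[0,0,0],-0.118],[0.3,[0,0,0],-0.118],[0.3,[0,0,0],-0.118]]'
python3 - <<'E'
from h import *
for i in range(3):
    s=snap('wrist','w20');o=manip.get_obs();q=o['tcp_rot'];print('yaw',2*np.arctan2(-q[0],q[1]),o['wrist_torque'],o['ft_force'])
print(o['position'],o['clock'],o['width']);lidcup(s,o['position']);knob(s)
for n in ('scene','side'):
    s=snap(n,n+'20'); u,v=map(int,proj(s,(430,305,95))); c=s['frame'][v-30:v+30,u-40:u+40]
    cv2.imwrite(f'pics/{n}20c.png',cv2.cvtColor(cv2.resize(c,None,fx=9,fy=9,interpolation=cv2.INTER_CUBIC),cv2.COLOR_RGB2BGR))
    for a,c in ((.496,'notch'),(.496-.68,'orange'),(.496-1.28,'red')):
        for k in (0,np.pi): 
            p=np.array(proj(s,(415.3+43*np.cos(a+k),293.6+43*np.sin(a+k),86)));print(n,c,k>0,((p-[u-40,v-30])*9).round())
w=load('w20');c=w['frame'][120:270,180:390];cv2.imwrite('pics/w20c.png',cv2.cvtColor(cv2.resize(c,None,fx=3.8,fy=3.8,interpolation=cv2.INTER_CUBIC),cv2.COLOR_RGB2BGR))
E
```

```text
clock: 21.08
position: [415.6, 294.1, 124.5]
tcp_rot: [0.063, 0.704, -0.063, 0.704]
ft_force: [-2.1, -3.0, 4.7]
width: 51.5
yaw -0.17879825790484283 [-0.43978972  0.56584991  0.00899505] [-2.90954815 -2.21253084  4.25144924]
yaw -0.17900931946578702 [-0.43753761  0.6489981   0.08198201] [-2.91251378 -2.57795636  4.05351209]
yaw -0.17921974402531998 [-0.47715822  0.6333646   0.1456083 ] [-4.42193934 -2.75702588  4.87059079]
[415.57107781 294.0237063  124.44734563] 21.2333 51.935926895541805
flange z 97.0 [415.4 293.4] 32 0.33
collar [415.4 293.7] 23 0.19
knob 947 [516.3 349.3] [515.8 349.4 116.6] r 48.5 latch 0.026
scene notch False [398. 251.]
scene notch True [314. 381.]
scene orange False [447. 278.]
scene orange True [265. 352.]
scene red False [458. 316.]
scene red True [256. 313.]
side notch False [399. 266.]
side notch True [288. 360.]
side orange False [436. 293.]
side orange True [252. 332.]
side red False [435. 326.]
side red True [255. 299.]
```

View pics/scene20c.png

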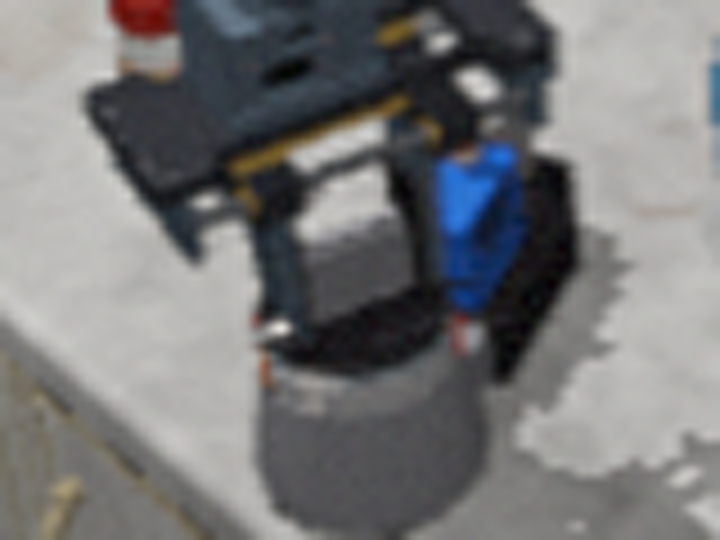

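View pics/side20c.png

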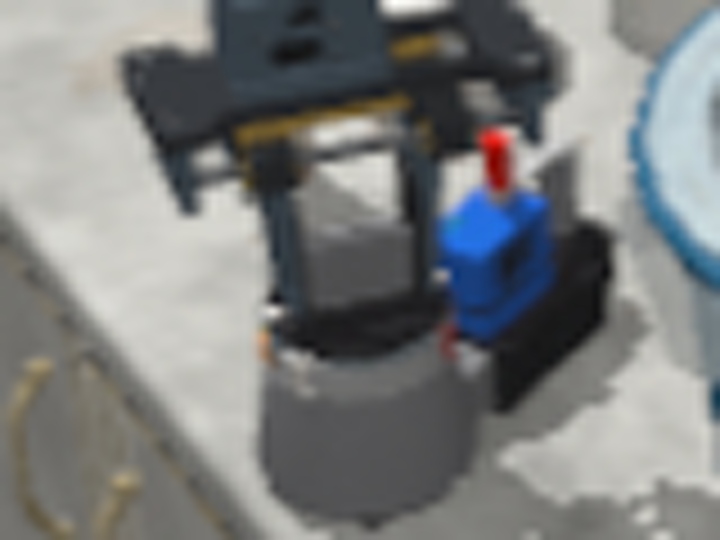

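View pics/w20c.png

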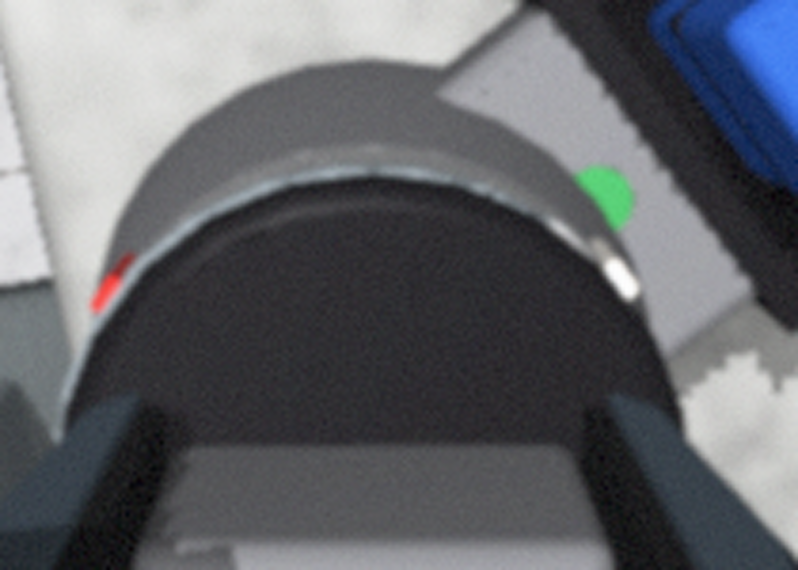

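```bash
python3 - <<'E'
from h import *
w=load('w20');W=pts(w)
for c in ((618,278),(112,285)):
    u,v=180+c[0]/3.8,120+c[1]/3.8; p=rayz(w,u,v,84); d=p[:2]-[415.3,293.6]; print(p.round(1),W[int(v),int(u)].round(1),np.hypot(*d).round(1),np.arctan2(d[1],d[0]).round(3))
for n in ('scene','side'):
    s=load(n+'20');u,v=map(int,proj(s,(430,305,95)))
    for a in (-.10,-.184,-.26): 
        p=np.array(proj(s,(415.3-36.5*np.cos(a),293.6-36.5*np.sin(a),97)));print(n,'tick',a,((p-[u-40,v-30])*9).round())
    m={'scene':(277,328),'side':(275,312)}[n]
    r=rayz(s,u-40+m[0]/9,v-30+m[1]/9,97); d=[415.3,293.6]-r[:2]; print('tick seen',r.round(1),np.hypot(*d),np.arctan2(d[1],d[0]))
E
```

```text
[452.9 314.5  84. ] [452.4 314.9  85.2] 43.0 0.507
[385.7 325.7  84. ] [385.9 326.1  86. ] 43.6 2.316
scene tick -0.1 [279. 331.]
scene tick -0.184 [276. 327.]
scene tick -0.26 [273. 323.]
tick seen [379.5 299.5  97. ] 36.25841761386657 -0.16387693971315664
side tick -0.1 [267. 313.]
side tick -0.184 [265. 309.]
side tick -0.26 [263. 306.]
tick seen [382.4 295.7  97. ] 32.950232374300384 -0.06378052310636113
```

```bash
python3 -m crank '[[0.3,[0,0,0],-0.012],[0.3,[0,0,0],-0.012],[0.3,[0,0,0],-0.012],[0.3,[0,0,0],-0.012],[0.3,[0,0,0],-0.012],[0.3,[0,0,0],-0.012],[0.3,[0,0,0],-0.012],[0.3,[0,0,0],-0.012]]'
python3 - <<'E'
from h import *
s=snap('wrist','w21');o=manip.get_obs();q=o['tcp_rot'];print('yaw',2*np.arctan2(-q[0],q[1]),o['wrist_torque'],o['ft_force'],o['position'],o['clock'],o['width']);lidcup(s,o['position'])
w=pts(s);b=w[(abs(w[...,2]-132)<3)&(np.hypot(w[...,0]-415,w[...,1]-294)<40)];print(len(b),cv2.minAreaRect(b[:,:2].astype(np.float32)) if len(b) else 0)
E
```

```text
clock: 22.0
position: [415.7, 294.1, 124.5]
tcp_rot: [0.067, 0.704, -0.067, 0.704]
ft_force: [-3.4, -3.0, 4.2]
width: 51.4
yaw -0.1898504615553251 [-0.58962735  0.66154727 -0.0303521 ] [-3.2476818  -2.89451612  3.99021195] [415.6801278  294.09422838 124.45020229] 22.05 51.56877198103351
flange z 97.0 [415.5 293.5] 32 0.31
collar [415.3 293.6] 23 0.19
1723 ((415.4126281738281, 293.5136413574219), (34.31756591796875, 72.18360137939453), 79.29011535644531)
```

View pics/w21.png

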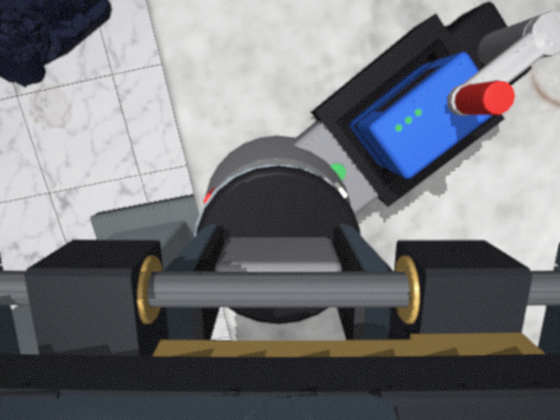

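```bash
python3 -c "
from station import manip
print(manip.sign_off())"
```

```text
the job is handed in; nothing more can be done
None
```

The job is done and handed in at about 22 s of the 72 s allowed. `sign_off` gave no verdict.

- **Battery pack:** it is fully home in the dock's pocket. It bottomed at about 23 N, and its top measured 80.9 mm. That camera also read about 1 mm high on the pack when it stood on the worktop.
- **Latch:** I gripped the knob and swung the latch shut against its stop. After release it measured about 0.02 rad, with different measurements ranging from 0 to 0.03.
- **Lid:** I lifted it over the bin and lowered it through the notches. Its flange top is at 97.0 mm, the home height, and within 0.3 mm of the cup's centre.
- **Twist:** I turned the lid clockwise about 0.685 rad, which puts the ring at about 0.6, and the gripper still holds it there at 50 N. Bar and gripper angles agreed within 0.01 rad.

Some checks were weaker or disagreed:
- **Tick and orange mark:** they are only a few pixels across in the pictures. Before a last 0.01 rad nudge, the scene camera put the tick about 0.02 rad short of the gripper angle. The side camera's tick reading was off by more, and I set it aside because its radius was also wrong.
- **Red mark:** it measured about 0.04 rad off its nominal position.
- **Spring torque:** the wrist sensor was too noisy to show it, so the ring angle is worked out from the lid's angle rather than measured.
- **Bystanders:** I planned the paths clear of them and measured no contact force that suggested a touch. I did not measure their positions again at the end.

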